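Close the draw latch of a split asphalt mould

ROBOT

A 6-joint arm with a two-finger parallel gripper is mounted at the origin on the work surface. World frame = base frame: x ahead of the robot, y to its left, z up, the work surface at z = 0. Lengths are in mm, angles in rad, forces in N, time in s.
With the tool pointing down it reaches from about 350 to 775 mm from the base axis. Payload 7.3 kg.
Tool frame: the origin (TCP) lies on the centre line of the jaws, within the pads' length; the fingertips stand 22 mm ahead of it and the grasp point (between the pads) lies 3 mm ahead of it; z points along the fingers, y is the direction in which the jaws open and shut (so a half turn about z gives the same grasp; the last joint's range is limited). The gripper opens to 92 mm and grips with 3 to 60 N. Pads are 19 mm wide; open, the fingers measure 130 mm over their backs; the gripper's body (75 mm by 190 mm) begins 47 mm behind the grasp point.
Start: joints at [-1.404, 0.342, 1.524, -0, 1.275, -0.146], TCP at [161.577, -499.535, 248.741] pointing down, gripper open.
Joint ranges: [-2.53, 2.53], [-0.77, 2.02], [0.04, 2.7], [-1, 4.14], [0.28, 2.66], [-3.11, 3.11]. Speed limits (rad/s): [2.57, 2.57, 3.14, 3.14, 3.14, 3.14].

INTERFACE

Orientations are given as [roll, pitch, yaw] about the fixed x, y, z axes, in that order (R = Rz(yaw) Ry(pitch) Rx(roll)).
In Python, from plant import get_obs, capture, close_job gives the robot as it stands.
- The arm moves only by the tool carry_out, never from a script. Its arguments are lists of equal length, an entry for each row: "xyz": the shift along the tool's x, y, z scaled (see below), a list of three; "dr": the turn, a rotation vector about the tool's x, y, z scaled (see below), a list of three. A call has 1 to 8 rows; each row shifts and turns the commanded pose from where the row before left it, along the tool's axes as they then stand; what a row does not reach is not made up. The controller multiplies each number of a shift by 0.06 m and each number of a turn by 8 degrees. A row lasts 1/8 s, in which the tool goes at most 62.5 mm and 10.7 degrees, less where a joint would pass 70% of its speed; a pose out of reach is approached as far as the arm can. A call with a number of a shift or a turn outside -1 to 1 is refused whole. A call with a gripper value outside its range is refused whole. "gripper" is the gripper's target within -1 to 1 (fully open at 1, half-way at 0, shut at -1), set as the call begins (left out, the last holds). The fingers move at their own pace and stop on an object; the grip force is fixed at half the most. Time passes only in rows, so rows that do not move let the fingers close. It gives the time, the measured TCP pose, the force and the opening at its end, in the units of the state.
- get_obs(): the state, without advancing time (a new reading comes with each control period).
- capture(name): name is "scene" or "top" or "wrist"; returns a dict with "image" (420x560x3 uint8, blue, green, red), "fx", "fy", "cx", "cy" (pixels), "D" ([k1, k2, p1, p2, k3] as OpenCV has them; the pictures are not rectified), "pose" (4x4, takes a point from camera to world coordinates). Camera axes: x right, y up, looking along -z (the intrinsics and any distortion apply to the point x, -y, -z); pixel columns grow to the right and rows downward; lengths in mm; the calibration is good to about 2 mm. A picture is of the moment at which its call begins. There is no depth.
- close_job(): hands the job in, once; it reports no verdict.
The state is a dict: "time": time; "joint_positions": joint angles; "dq": joint speeds; "tau": joint torques, N m; "tool_pos": TCP position; "tcp_rot": TCP orientation; "contact_force": force on the tool from outside, world axes, zero at the start; "moment": the same for the moment, N m; "grip_width": finger opening in mm.
Only numpy, scipy, OpenCV 4.12 (cv2) and the standard library are available. Lean on these libraries where they do the work, as an engineer would, in place of code of your own. Each camera call takes 0.05 s, during which the arm holds its last target.

TASK

Close the draw latch on the split mould that holds the asphalt core: with the lever still up, hook the claw over the keeper bar and draw it back until it bites, then swing the lever over centre and fully home so that the sliding half is pulled tight against the fixed half. Hook the claw gently, never forcing it on the keeper, and leave the loose cores, the tin and the brush where they are.

Things in the scene. Friction and masses are not known exactly. Their poses are not given: they have to be found in the camera images.
- mould: Split mould fixed to the bench: base plate 270 x 222 x 12 mm, round wall (117 mm across, 70 mm high) round an asphalt core at x 40, y 118 mm, and the latch beside it on blocks 42 mm high. Origin: on the bench under the lever's pivot. x: along the latch from pivot to keeper; y: towards the core; z up. The latch lies and swings in the plane y = 0. The fixed half ends at x = 40 mm.
- gate: Sliding half of the mould, with the keeper; slides along the mould's x with 4 N of friction. Origin: bench height, on its parting face, so at x = 40 mm in the mould's frame when tight shut; starts 2 to 5 mm open. Axes as the mould's. A lug 76 to 84 mm from the parting face is 56 mm high.
- keeper_mid (a point): Middle of the keeper's adjustment, on the sliding half, 44.4 mm from its parting face, 61 mm above the bench. The keeper is a round steel bar, 8 mm thick, 26 mm long across the latch, on a thin post. Its screw is set so that the bar lies anywhere within 5 mm of this point along x, at this height. Its true place is not measured: see it or feel for it. It stays there in use.
- claw_nose: Outer end of the claw: strap 18 mm wide, 8 mm thick, with two lugs under it, each 7 mm long, the lip (outer) and the heel; between them a window 12 mm long for the keeper bar. x along the strap, outward; z up, square to it. Origin: the bar's axis when home in the window, 4 mm below the strap, 6 mm above the lugs' ends. Hooked: at bar height within 4 mm; a lug on top of the bar: 10 mm higher.
- claw_grip (a point): Centre of the claw's finger roller: steel cylinder 14 mm thick, 30 mm long along the mould's y, flat ends to pinch from above; it may turn in the grasp. 12 mm beyond and 22 mm above the nose's origin (nose x, z). Carrying it moves claw and lever together with 3 to 7 N of drag. With the lever up (joint under 0.7) do not force the claw on the keeper with over 25 N; 5 to 15 N are plenty.
- claw (a joint): Turn of the claw about its pin (rad), growing as the nose rises; strap angle above level = lever + claw. The pin is stiff (0.08 N m): the claw stays where put and is carried round by the lever, so it lifts off if the lever is swung with over 2 mm of slack between lip and bar. First pull the roller back towards the pivot till it bites (drag plus 5 N or more, sliding half drawn shut), then let go.
- claw_pin (a point): Axis of the claw's pin on the lever, 28 mm from the pivot, at 75 degrees + lever above the mould's x (10 degrees ahead of the line from pivot to bar). The strap runs straight out from it: the nose's origin is 100 mm along the strap and 8 mm below its centre line. Pulled, the nose slides out up to 18 mm along the strap on a spring: 6 N to start, then 2 N per mm.
- lever (a joint): Turn of the lever (rad): the line from pivot to bar is at 65 degrees + lever above the mould's x. 0 leans to the keeper, 0.44 is upright, 2.27 fully home (stop), the bar low on the side away from the keeper. Starts at 0.35 to 0.75, stays where left (0.09 N m) unless the spring pulls. Load at the bar up to about 12 N; centre is at about 1.7, beyond it the spring of a hooked claw draws it home.
- lever_pivot (a point): The lever's pivot axis (along the mould's y), 75 mm above the bench, between two steel cheeks 48 mm wide over all.
- lever_bar (a point): Centre of the plastic bar at the lever's end, 85 mm from the pivot: cylinder 14 mm thick, 40 mm long along the mould's y, flat ends to pinch from above; it may turn in the grasp. Fully home it is 53 mm above the bench.
- core_tall: Bystander: loose asphalt core standing on the bench, 100 mm across, 85 mm tall. Origin: centre of its underside.
- core_thin: Bystander: loose asphalt core standing on the bench, 100 mm across, 45 mm tall. Origin: centre of its underside.
- tin: Bystander: closed metal tin, 72 mm across, 90 mm tall. Origin: centre of its underside.
- brush: Bystander: flat brush with a wooden handle lying on the bench along its x. Origin: underside.

How it is judged:
By the outcome, as a careful person would: the job done as asked, in the order asked, and still so for the second after the job is handed in, with the robot touching nothing.
It also fails if it takes over 72 s, if anything falls off the work surface, if the arm or the gripper's body presses on something with over 40 N, if the wrist force passes 120 N, or if a joint passes its speed limit or range.

## Working session

There is one attempt and no reset: what is moved stays moved. The work goes in short steps, Python scripts to look and compute and a tool call to move; the robot and the scene stay as the last step left them, time stands still between calls to the robot, and variables do not carry over. Pictures are saved under pics/ and viewed, and the job is handed in when it is done.

Besides the shell and the picture viewer there is one more tool, called after "Emit:" as name(argument=value, ...) on one line, values as JSON. carry_out: Moves the arm, as the interface text tells. Shifts and turns lie within -1 to 1; 1 stands for 0.06 m of shift or 8 degrees of turn. Its arguments: {"type":"object","properties":{"xyz":{"type":"array"},"dr":{"type":"array"},"gripper":{"type":"number"}},"required":["xyz","dr"]}

```bash
ls; mkdir -p pics; python3 - <<'E'
from plant import get_obs, capture
import cv2, numpy as np
print(get_obs())
for n in ("scene","top","wrist"):
    c=capture(n); cv2.imwrite(f"pics/{n}0.png",c["image"])
    print(n,c["fx"],c["fy"],c["cx"],c["cy"],c["D"]); print(np.round(c["pose"],3).tolist())
E
```

```text
pics
{'time': 0.0, 'joint_positions': array([-1.40396595e+00,  3.42715464e-01,  1.52502772e+00, -1.48326103e-05,
        1.27538795e+00, -1.46003503e-01]), 'dq': array([0.0005884 , 0.00071309, 0.00043545, 0.0008607 , 0.00050189,
       0.00207623]), 'tau': array([ 2.86857801e-03, -4.31238019e+01, -2.44221675e+01,  7.20128207e-02,
        5.58935059e-02, -1.22473562e-04]), 'tool_pos': array([ 161.52422787, -499.13914896,  248.04496661]), 'tcp_rot': array([-3.14006848e+00, -2.09793718e-04,  3.12838052e-01]), 'contact_force': array([ 0.15028897, -0.08795304,  0.33027884]), 'moment': array([-0.00110827,  0.04216364, -0.03454376]), 'grip_width': 92.07411205199007}
scene 544.8734363894507 544.8734363894507 288.39403167344494 202.11922236476522 [-0.03782634  0.          0.          0.          0.        ]
[[-0.082, -0.755, 0.651, 1435.156], [0.996, -0.075, 0.038, 63.897], [0.02, 0.652, 0.758, 1158.913], [0.0, 0.0, 0.0, 1.0]]
top 525.0278928127591 525.0278928127591 272.8966935650625 213.20117038106366 [-0.01541093  0.          0.          0.          0.        ]
[[0.023, 0.982, -0.188, 267.085], [-1.0, 0.023, -0.002, 24.353], [0.002, 0.188, 0.982, 1651.465], [0.0, 0.0, 0.0, 1.0]]
wrist 364.13855825192024 364.13855825192024 281.9758745084772 211.076540458942 [0.00402495 0.         0.         0.         0.        ]
[[0.307, 0.916, 0.258, 231.305], [-0.952, 0.296, 0.081, -477.139], [-0.002, -0.27, 0.963, 383.583], [0.0, 0.0, 0.0, 1.0]]
```

View pics/scene0.png

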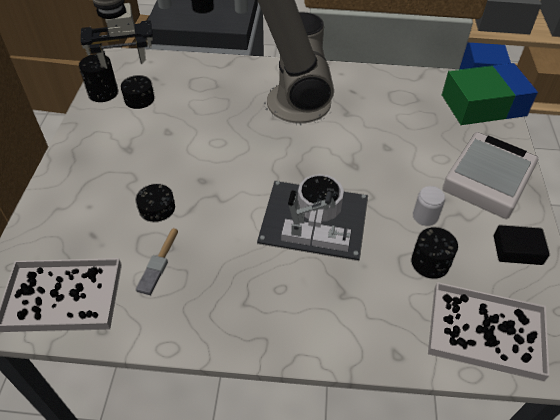

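View pics/top0.png

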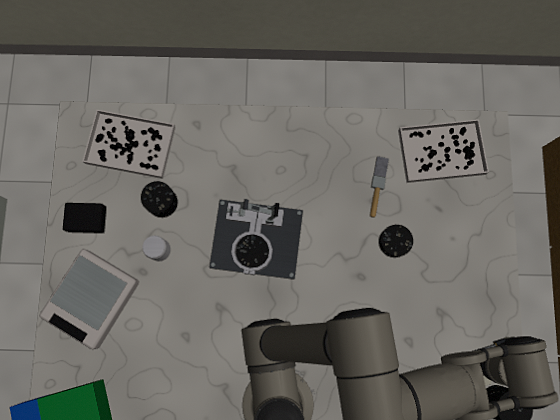

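View pics/wrist0.png

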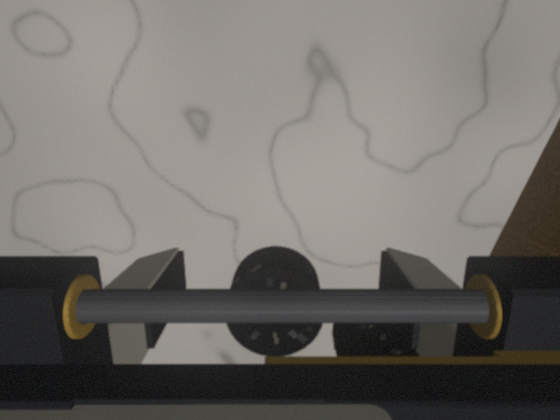

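```bash
python3 - <<'E'
import cv2
a=cv2.imread("pics/top0.png")[185:290,195:320]; cv2.imwrite("pics/top0z.png",cv2.resize(a,None,fx=6,fy=5.6,interpolation=cv2.INTER_CUBIC))
a=cv2.imread("pics/scene0.png")[170:265,250:375]; cv2.imwrite("pics/scene0z.png",cv2.resize(a,None,fx=6,fy=6,interpolation=cv2.INTER_CUBIC))
E
```

```text
(no output)
```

View pics/top0z.png

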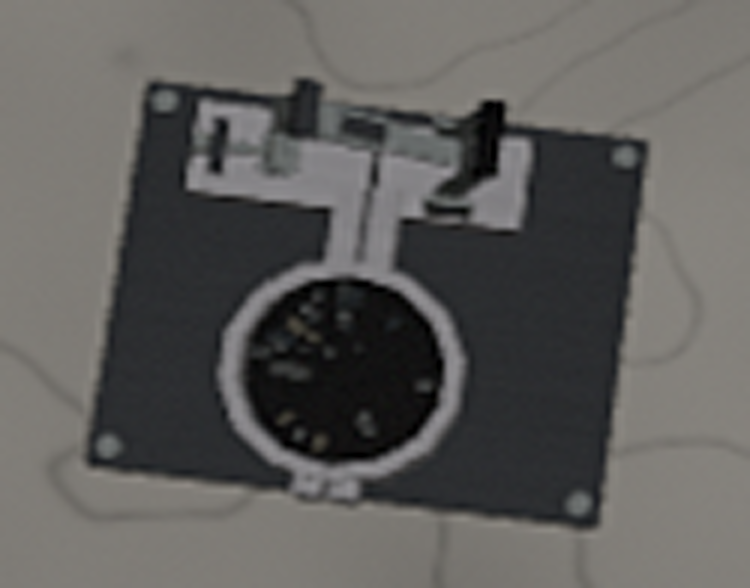

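View pics/scene0z.png

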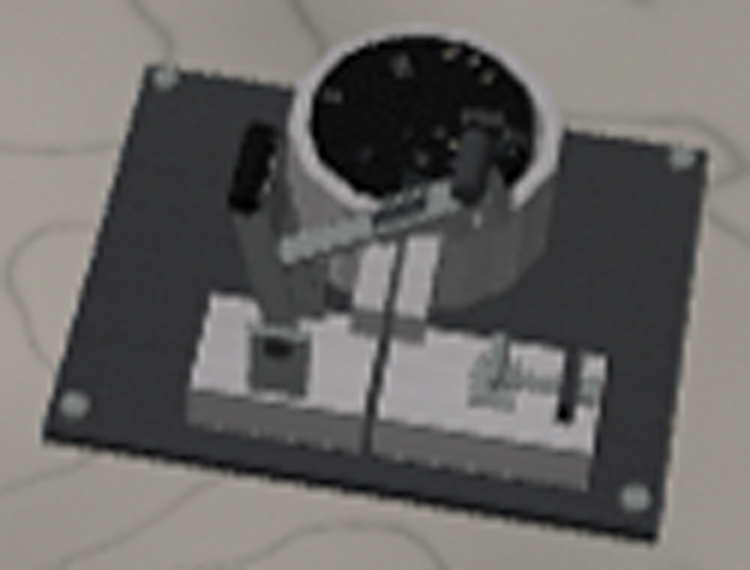

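```bash
cat > h.py <<'E'
import numpy as np, cv2
from plant import get_obs, capture
from scipy.spatial.transform import Rotation as Ro
def ray(c,uv):
    K=np.array([[c["fx"],0,c["cx"]],[0,c["fy"],c["cy"]],[0,0,1]])
    p=cv2.undistortPoints(np.array(uv,float).reshape(-1,1,2),K,np.array(c["D"],float)).reshape(-1,2)
    d=np.c_[p[:,0],-p[:,1],-np.ones(len(p))]
    P=np.array(c["pose"]); return P[:3,3],d@P[:3,:3].T
def onz(c,uv,z):
    o,d=ray(c,uv); return o+d*((z-o[2])/d[:,2])[:,None]
def proj(c,X):
    P=np.array(c["pose"]); q=(np.atleast_2d(X)-P[:3,3])@P[:3,:3]
    q=q*[1,-1,-1]
    K=np.array([[c["fx"],0,c["cx"]],[0,c["fy"],c["cy"]],[0,0,1]])
    return cv2.projectPoints(q,np.zeros(3),np.zeros(3),K,np.array(c["D"],float))[0].reshape(-1,2)
def R():
    return Ro.from_euler("xyz",get_obs()["tcp_rot"]).as_matrix()
def tw(frm,to):  # world shift -> tool units
    return R().T@(np.array(to)-np.array(frm))/60
E
python3 - <<'E'
from h import *
c=capture("top")
# plate corners from zoom
z=np.array([[150,83],[648,143],[598,524],[90,465]]);uv=z/[6,5.6]+[195,185]
p=onz(c,uv,12);print(p.round(1))
print("centre",p.mean(0).round(1))
for k in range(4): 
    e=p[(k+1)%4]-p[k]; print(np.linalg.norm(e).round(1), np.degrees(np.arctan2(e[1],e[0])).round(1))
r=onz(c,np.array([[342,367]])/[6,5.6]+[195,185],70);print("ring",r.round(1))
E
```

```text
[[621.3 198.2  12. ]
 [592.6 -67.4  12. ]
 [376.6 -44.1  12. ]
 [403.2 220.3  12. ]]
centre [498.4  76.7  12. ]
267.1 -96.2
217.3 173.9
265.7 84.3
219.3 -5.8
ring [[454.2  88.6  70. ]]
```

Emit:
carry_out(xyz=[[0.4,-0.25,0],[0.8,-0.5,0],[0.8,-0.5,0],[0.8,-0.5,0],[0.8,-0.5,0],[0.8,-0.5,0],[0.8,-0.5,0],[0.8,-0.5,0]], dr=[[0,0,0],[0,0,0],[0,0,0],[0,0,0],[0,0,0],[0,0,0],[0,0,0],[0,0,0]])

```text
time: 1.2
tool_pos: [435.8, -173.1, 248.8]
tcp_rot: [3.141, -0.0, 0.313]
contact_force: [0.7, -1.0, 0.2]
grip_width: 92.0
```

Emit:
carry_out(xyz=[[0.8,-0.5,0],[0.8,-0.5,0],[0.8,-0.5,0.1],[0.4,-0.25,0.2],[0,0,0],[0,0,0],[0,0,0],[0,0,0]], dr=[[0,0,0],[0,0,0],[0,0,0],[0,0,-1],[0,0,-1],[0,0,-1],[0,0,-1],[0,0,-1]])

```text
time: 2.2
tool_pos: [562.3, -23.0, 230.4]
tcp_rot: [-3.141, 0.0, 1.016]
contact_force: [-0.7, -0.6, 0.6]
grip_width: 92.2
```

Emit:
carry_out(xyz=[[0,0,0],[0,0,0],[0,0,0],[0,0,0],[0,0,0]], dr=[[0,0,-1],[0,0,-1],[0,0,-1],[0,0,-0.25],[0,0,0]])

```text
time: 2.82
tool_pos: [562.4, -23.0, 230.6]
tcp_rot: [-3.141, 0.0, 1.463]
contact_force: [0.5, -0.6, 0.4]
grip_width: 91.3
```

```bash
python3 - <<'E'
from h import *
o=get_obs(); print(o["time"],o["tool_pos"],np.degrees(o["tcp_rot"]),o["joint_positions"])
c=capture("wrist"); cv2.imwrite("pics/w1.png",c["image"])
print(proj(c,[[567,36.5,75]]))
E
```

```text
2.825 [562.3506064  -23.04949732 230.56457494] [-1.79984708e+02  3.21044175e-03  8.38133136e+01] [-1.77090078e-01  4.25796142e-01  1.44687344e+00 -7.78438492e-05
  1.26918546e+00 -6.90888888e-02]
[[279.16636004 126.22090238]]
```

View pics/w1.png

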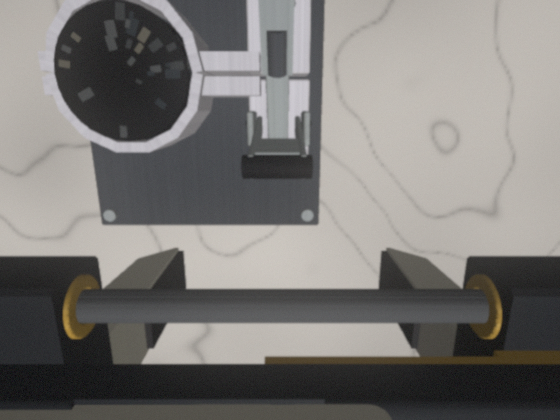

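Emit:
carry_out(xyz=[[0.6,0,-0.1],[0.6,0,-0.2],[0,0,0],[0,0,0]], dr=[[0,0,0],[0,0,0],[0,0,0],[0,0,0]], gripper=-0.1)

```text
time: 3.38
tool_pos: [569.9, 48.2, 248.4]
tcp_rot: [-3.141, 0.001, 1.464]
contact_force: [-0.0, 0.6, 0.2]
grip_width: 56.5
```

```bash
python3 - <<'E'
from h import *
o=get_obs(); print(o["time"],o["tool_pos"],np.degrees(o["tcp_rot"]),o["grip_width"])
c=capture("wrist"); cv2.imwrite("pics/w2.png",c["image"])
cv2.imwrite("pics/w2z.png",cv2.resize(c["image"][0:240,160:400],None,fx=2.5,fy=2.5,interpolation=cv2.INTER_CUBIC))
import pickle; pickle.dump(c,open("c2.pkl","wb"))
E
```

```text
3.375 [569.85628302  48.17861299 248.41558124] [-1.79977644e+02  3.23824379e-02  8.38963745e+01] 56.521006518159936
```

View pics/w2.png

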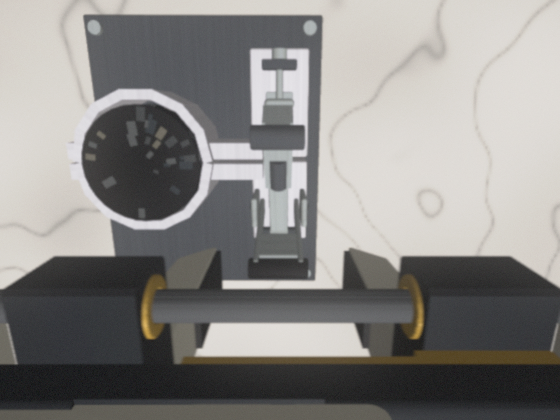

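View pics/w2z.png

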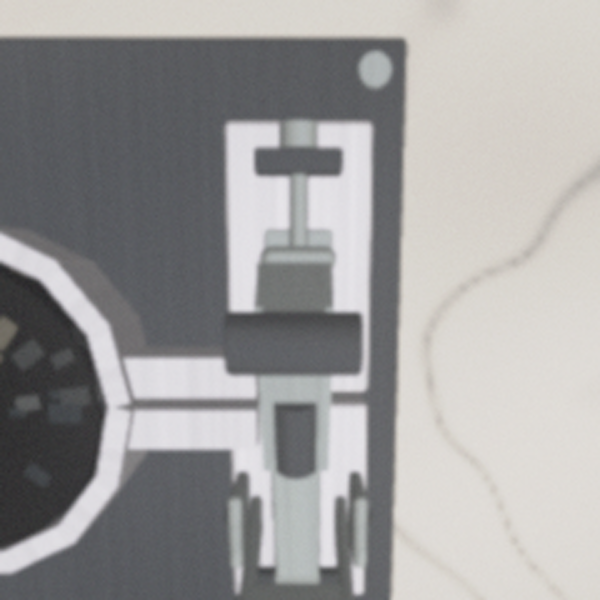

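```bash
cat >> h.py <<'E'
def tri(obs):
    A=np.zeros((3,3));b=np.zeros(3)
    for c,uv in obs:
        o,d=ray(c,[uv]); d=d[0]/np.linalg.norm(d[0]); M=np.eye(3)-np.outer(d,d); A+=M;b+=M@o
    X=np.linalg.solve(A,b); return X,[ (proj(c,X)[0]-uv).round(1) for c,uv in obs]
def M(yaw,o):  # mould->world
    c,s=np.cos(yaw),np.sin(yaw); return np.array([[c,-s,0],[s,c,0],[0,0,1]]),np.array([o[0],o[1],0.])
E
python3 - <<'E'
from h import *
import pickle
c2=pickle.load(open("c2.pkl","rb")); s=capture("scene"); t=capture("top")
cv2.imwrite("pics/scene1.png",cv2.resize(s["image"][170:265,250:375],None,fx=6,fy=6,interpolation=cv2.INTER_CUBIC))
rol=[(c2,np.array([277.3,137.])),(s,np.array([329.7,196.3]))]
print(tri(rol))
bar=[(c2,np.array([278,268.])),(s,np.array([292.5,197.8]))]
print(tri(bar))
# plate: bolts + edges in w2
g=c2["image"]
hsv=cv2.cvtColor(g,cv2.COLOR_BGR2HSV)
# plate right edge / top edge z=12
print(onz(c2,[[94,27],[310,28]],12), onz(c2,[[86,16],[322,16]],12))
# ring top: outer circle fit
bl=g[...,0].astype(int); 
m=((g.min(2)>190)).astype(np.uint8)
cv2.imwrite("pics/m.png",m*255)
# slit ends
print("slit", onz(c2,[[212,160.5],[250,160]],42))
E
```

```text
(array([574.43163314, 108.88018828, 189.28747718]), [array([ 0.1, -4.7]), array([-1. , -0.2])])
(array([565.10946365,  21.68493907, 163.54578821]), [array([ 0.6, -1.6]), array([-0.4, -0.3])])
[[412.30079847 211.64807052  12.        ]
 [611.45316963 189.38763498  12.        ]] [[407.26859381 221.42751363  12.        ]
 [623.30436366 198.19659562  12.        ]]
slit [[507.57089983  81.05842748  42.        ]
 [543.08661254  77.70413061  42.        ]]
```

View pics/scene1.png

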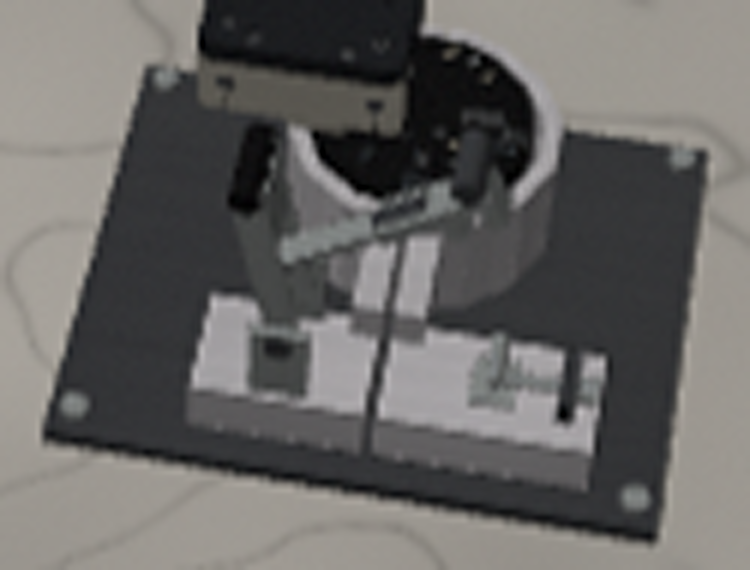

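View pics/m.png

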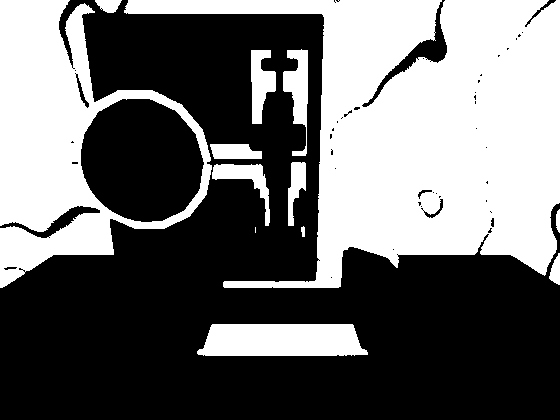

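```bash
python3 - <<'E'
from h import *
import pickle
c2=pickle.load(open("c2.pkl","rb")); t=capture("top"); s=capture("scene"); g=c2["image"]
yaw=np.radians(83.9); X=np.array([np.cos(yaw),np.sin(yaw)]);Y=np.array([-X[1],X[0]])
def fr(p): p=np.atleast_2d(p); return np.c_[p[:,:2]@X,p[:,:2]@Y,p[:,2]].round(1)
m=(g.min(2)<60).astype(np.uint8)
# inner ring (dark core) and outer ring
w=(g.min(2)>185).astype(np.uint8); 
cs,_=cv2.findContours(w[80:240,60:218],cv2.RETR_LIST,cv2.CHAIN_APPROX_NONE)
for k in sorted(cs,key=cv2.contourArea)[-3:]:
    pts=k.reshape(-1,2)+[60,80.]
    P=onz(c2,pts,70)[:,:2]
    A=np.c_[2*P,np.ones(len(P))]; q=np.linalg.lstsq(A,(P**2).sum(1),rcond=None)[0]
    r=np.sqrt(q[2]+q[0]**2+q[1]**2); print("ring",len(k),q[:2].round(1),r.round(1), fr([q[0],q[1],70]))
print("plate far edge",fr(onz(c2,[[86,16],[322,16]],12)))
for z in (155,160,163): print("bar",z,fr(onz(c2,[[278,268]],z)))
for z in (170,175,180,185,190): print("roller",z,fr(onz(c2,[[277.3,137.]],z)), fr(onz(s,[[329.7,196.3]],z)))
gr=cv2.cvtColor(g,cv2.COLOR_BGR2GRAY)
print("roller cols row137",gr[137,244:312]); print("roller rows",gr[115:160,256],gr[115:160,298])
print("slit col 230",gr[150:172,230],gr[150:172,220]); print("keeper col",gr[80:125,277],gr[80:125,268],gr[80:125,288])
E
```

```text
ring 38 [516.6  92.6] 4.8 [[ 146.9 -503.9   70. ]]
ring 352 [452.8  88.7] 53.1 [[ 136.3 -440.8   70. ]]
ring 705 [439.2  87.2] 68.7 [[ 133.4 -427.5   70. ]]
plate far edge [[ 263.5 -381.4   12. ]
 [ 263.3 -598.7   12. ]]
bar 155 [[  76.6 -559.1  155. ]]
bar 160 [[  78.8 -559.2  160. ]]
bar 163 [[  80.2 -559.2  163. ]]
roller 170 [[ 165.5 -559.3  170. ]] [[ 170.8 -542.7  170. ]]
roller 175 [[ 165.9 -559.3  175. ]] [[ 171.1 -547.2  175. ]]
roller 180 [[ 166.2 -559.4  180. ]] [[ 171.3 -551.6  180. ]]
roller 185 [[ 166.6 -559.5  185. ]] [[ 171.5 -556.   185. ]]
roller 190 [[ 166.9 -559.5  190. ]] [[ 171.7 -560.5  190. ]]
roller cols row137 [ 98  99  99  97  95  93  93  97  98  98  96  97  96  96  97  96  98  95
  96  98  97  97  95  95  96  97 100  98  99  98  97  98  98  96  99  99
  98  98  95  99 100  99 103  99  98 100  98 100  97  98  97  99  98  97
 100  97 100  97  99 105 132 182 203 173 123 100 101 102]
roller rows [224 225 225 225 223 224 225 225 219 183 116  77  74  77  80  82  86  91
  94  94  95  97  96  97  95  97  96  95  96  96  94  96  91  98 131 183
 217 222 223 223 222 
[... 258 characters left out ...]
 113 119 151 194 219 222 223
 223 222 223 223] [221 221 220 222 221 221 220 219 208 168 127 110 117 149 192 216 220 221
 221 221 221 222]
keeper col [156 155 155 155 157 156 155 156 154 155 153 153 154 152 151 152 153 149
 138 130 147 166 179 177 165 137 119 114 115 116 116 119 115 115 115 117
 117 115 117 118 116 116 118 111 100] [222 222 222 223 222 222 222 221 223 223 218 201 182 181 184 184 184 178
 155 135 144 160 173 174 161 135 119 116 114 116 115 115 118 113 117 116
 115 114 117 117 117 117 116 112 100] [225 226 225 225 226 226 225 226 225 225 222 202 184 183 185 184 184 175
 154 137 147 169 177 175 164 139 121 115 114 116 116 117 115 114 115 116
 115 117 115 118 117 119 120 116 102]
```

Emit:
carry_out(xyz=[[0.5,-0.035,-0.2],[0.2,0,0],[0,0,0],[0,0,0]], dr=[[0,0,0],[0,0,0],[0,0,0],[0,0,0]])

```text
time: 4.12
tool_pos: [572.2, 89.8, 260.2]
tcp_rot: [-3.141, 0.001, 1.464]
contact_force: [0.7, -0.5, 0.0]
grip_width: 41.1
```

```bash
python3 - <<'E'
from h import *
o=get_obs(); print(o["time"],o["tool_pos"],np.degrees(o["tcp_rot"]),o["grip_width"])
c=capture("wrist"); cv2.imwrite("pics/w3.png",c["image"])
cv2.imwrite("pics/w3z.png",cv2.resize(c["image"][60:260,200:360],None,fx=3,fy=3,interpolation=cv2.INTER_CUBIC))
import pickle; pickle.dump(c,open("c3.pkl","wb"))
E
```

```text
4.125 [572.22807797  89.84079842 260.16288842] [-1.79954375e+02  3.65454462e-02  8.39083528e+01] 41.05857224958159
```

View pics/w3z.png

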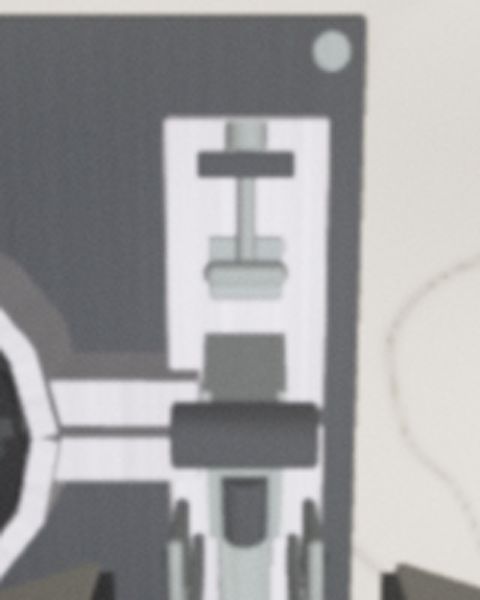

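```bash
python3 - <<'E'
from h import *
import pickle
c2=pickle.load(open("c2.pkl","rb"));c=pickle.load(open("c3.pkl","rb")); g=cv2.cvtColor(c["image"],cv2.COLOR_BGR2GRAY)
yaw=np.radians(83.9); X=np.array([np.cos(yaw),np.sin(yaw)]);Y=np.array([-X[1],X[0]])
def fr(p): p=np.atleast_2d(p); return np.c_[p[:,:2]@X,p[:,:2]@Y,p[:,2]].round(1)
def edges(img,col,r0,r1,w=3):
    p=img[r0:r1,col-w:col+w+1].astype(float).mean(1); d=np.diff(p)
    return [(round(r0+i+.5+0.5*(d[i-1]-d[i+1])/(d[i-1]-2*d[i]+d[i+1]) ,2),round(d[i])) for i in range(1,len(d)-1) if abs(d[i])>6 and abs(d[i])>=abs(d[i-1]) and abs(d[i])>abs(d[i+1])]
print("bar cols", [(k,edges(g,k,130,168,1)) for k in (271,274,287,290,293)])
print("lug", edges(g,272,98,125), edges(g,290,98,125))
print("slit",edges(g,235,180,225),edges(g,228,180,225))
print("roller",edges(g,262,180,225),edges(g,300,180,225))
g2=cv2.cvtColor(c2["image"],cv2.COLOR_BGR2GRAY)
print("roller2",edges(g2,256,115,155),edges(g2,298,115,155)); print("slit2",edges(g2,230,150,172),edges(g2,220,150,172)); print("bar2",edges(g2,264,80,110,0),edges(g2,270,80,110,1))
print(g[140:160,268:296:3])
E
```

```text
bar cols [(271, [(np.float64(138.16), -22), (np.float64(146.31), -24), (np.float64(148.98), 16), (np.float64(155.36), 8), (np.float64(159.54), 15)]), (274, [(np.float64(138.23), -26), (np.float64(146.16), -25), (np.float64(148.85), 19), (np.float64(155.25), 7), (np.float64(159.66), 16)]), (287, [(np.float64(138.23), -25), (np.float64(146.15), -23), (np.float64(148.79), 22), (np.float64(159.67), 16)]), (290, [(np.float64(138.23), -25), (np.float64(146.2), -25), (np.float64(148.88), 20), (np.float64(159.67), 16)]), (293, [(np.float64(138.31), -17), (np.float64(146.53), -25), (np.float64(154.7), 7), (np.float64(159.1), 9)])]
lug [(np.float64(109.95), -42), (np.float64(118.61), 58)] [(np.float64(110.08), -43), (np.float64(118.6), 60)]
slit [(np.float64(186.35), 46), (np.float64(201.52), -52), (np.float64(205.33), 45), (np.float64(219.8), -51)] [(np.float64(186.36), 47), (np.float64(201.46), -56), (np.float64(205.37), 47), (np.float64(219.8), -50)]
roller [(np.float64(182.76), -46), (np.float64(186.59), 43), (np.float64(193.59), -63), (np.float64(215.62), 54)] [(np.float64(193.6), -66), (
[... 578 characters left out ...]
95 195 219]
 [224 191 193 187 168 184 191 193 194 224]
 [225 187 188 182 163 181 183 190 190 228]
 [223 169 169 165 151 163 166 168 172 226]
 [214 146 142 142 135 142 144 144 146 221]
 [192 143 144 147 144 144 145 145 145 202]
 [169 161 165 165 167 165 167 167 169 190]
 [160 176 182 184 182 181 184 183 181 185]
 [164 184 188 189 189 189 189 190 190 188]
 [174 186 188 187 186 189 190 189 189 198]
 [193 182 188 188 189 188 186 187 189 213]
 [215 182 185 186 188 188 186 187 186 222]
 [224 185 191 189 189 190 191 191 190 227]
 [225 193 196 197 198 197 195 196 199 229]
 [225 193 199 198 198 199 199 199 198 229]
 [226 193 195 197 195 196 197 196 196 229]
 [228 202 203 202 200 200 204 203 207 231]]
```

```bash
python3 - <<'E'
from h import *
import pickle
c2=pickle.load(open("c2.pkl","rb"));c=pickle.load(open("c3.pkl","rb"))
yaw=np.radians(83.9); X=np.array([np.cos(yaw),np.sin(yaw)]);Y=np.array([-X[1],X[0]])
def fr(p): p=np.atleast_2d(p); return np.c_[p[:,:2]@X,p[:,:2]@Y,p[:,2]].round(1)
f=lambda c,u,v,z: fr(onz(c,[[u,v]],z))[0]
print("bar",f(c,281,146.25,61),f(c,281,155.3,61)); 
print("lug",f(c,281,110,56),f(c,281,118.6,56)); print("slit",f(c,235,201.5,42),f(c,235,205.35,42)); print("slit2",f(c2,230,159.13,42),f(c2,230,163.4,42))
print("bar2 outer edge",f(c2,270,97.74,61))
r2=np.array([277.3,137.03]); r3=np.array([(257+306)/2,204.6])
x,e=tri([(c2,r2),(c,r3)]); print("roller",x,fr(x),e)
for z in (170,175,180,185): print(z,f(c2,*r2,z),f(c,*r3,z))
cam=np.array(c["pose"])[:3,3]; print("cam",fr(cam))
E
```

```text
bar [ 190.1 -558.7   61. ] [ 181.9 -558.7   61. ]
lug [ 221.8 -558.7   56. ] [ 214.3 -558.7   56. ]
slit [ 133.5 -512.5   42. ] [ 129.6 -512.3   42. ]
slit2 [ 135.8 -513.    42. ] [ 131.8 -512.9   42. ]
bar2 outer edge [ 190.2 -551.7   61. ]
roller [573.92594717 105.73560004 178.91558323] [[ 166.1 -559.4  178.9]] [array([ 0.1, -0. ]), array([-0.1,  0. ])]
170 [ 165.5 -559.3  170. ] [ 163.8 -559.5  170. ]
175 [ 165.8 -559.3  175. ] [ 165.1 -559.5  175. ]
180 [ 166.2 -559.4  180. ] [ 166.4 -559.5  180. ]
185 [ 166.6 -559.5  185. ] [ 167.7 -559.5  185. ]
cam [[ 222.8 -560.2  395.5]]
```

Emit:
carry_out(xyz=[[0.27,0,0],[0,0,0.2],[0,0,0.4],[0,0,0.4],[0,0,0.3],[0,0,0],[0,0,0]], dr=[[0,0,0],[0,0,0],[0,0,0],[0,0,0],[0,0,0],[0,0,0],[0,0,0]], gripper=0.1)

```text
time: 5.05
tool_pos: [574.4, 106.7, 183.1]
tcp_rot: [3.141, 0.0, 1.465]
contact_force: [0.4, -0.0, 1.3]
grip_width: 50.7
```

```bash
python3 - <<'E'
from h import *
o=get_obs(); print(o["time"],o["tool_pos"],np.degrees(o["tcp_rot"]),o["grip_width"],o["contact_force"])
c=capture("wrist"); cv2.imwrite("pics/w4.png",c["image"])
c=capture("scene"); cv2.imwrite("pics/s4.png",cv2.resize(c["image"][150:265,230:375],None,fx=5,fy=5,interpolation=cv2.INTER_CUBIC))
E
```

```text
5.05 [574.37688331 106.65398112 183.05769178] [1.79962267e+02 2.93978041e-03 8.39304463e+01] 50.71913909478396 [ 0.39904707 -0.02759293  1.26363597]
```

View pics/w4.png

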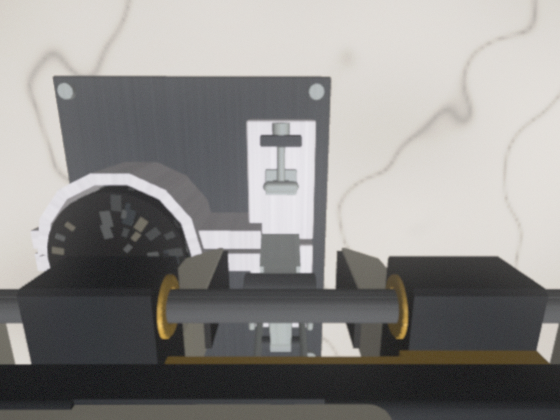

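View pics/s4.png

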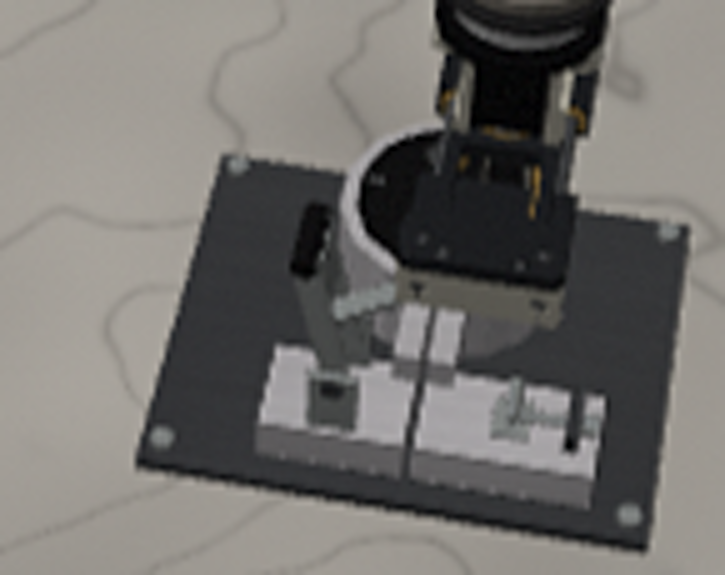

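Emit:
carry_out(xyz=[[-0.01,0,0.02],[0,0,0],[0,0,0],[0,0,0],[0,0,0]], dr=[[0,0,0],[0,0,0],[0,0,0],[0,0,0],[0,0,0]], gripper=-1)

```text
time: 5.78
tool_pos: [573.9, 106.2, 181.6]
tcp_rot: [-3.141, -0.0, 1.465]
contact_force: [-1.9, 0.6, 1.2]
grip_width: 29.4
```

```bash
cat >> h.py <<'E'
yaw=np.radians(83.9); XD=np.array([np.cos(yaw),np.sin(yaw)]);YD=np.array([-XD[1],XD[0]])
OX,OY=94.4,-559.4
def mf(p): p=np.atleast_2d(p); return np.c_[p[:,:2]@XD-OX,p[:,:2]@YD-OY,p[:,2]]
from scipy.optimize import fsolve
def fk(L,S):
    P=np.array([28*np.cos(np.radians(75)+L),75+28*np.sin(np.radians(75)+L)]); u=np.array([np.cos(S),np.sin(S)]);n=np.array([-u[1],u[0]])
    return P,P+100*u-8*n,P+112*u+14*n
def ik_nose(N,g=(.3,-.3)): return fsolve(lambda q:fk(*q)[1]-N,g)
def ik_rol(G,g=(.6,.6)): return fsolve(lambda q:fk(*q)[2]-G,g)
E
python3 - <<'E'
from h import *
o=get_obs(); T=mf(o["tool_pos"])[0]; print(o["time"],T.round(1),o["contact_force"].round(1),o["grip_width"])
G=T[[0,2]]-[0,3]; print("LS",ik_rol(G))
print("LS from cam",ik_rol([71.7,178.9]))
for name,N in {"hook":(93.1,61)}.items():
    q=ik_nose(N); print(name,q,fk(*q)[2].round(1), fk(*q)[0].round(1))
q0=ik_nose((93.1,61)); n=np.array([-np.sin(q0[1]),np.cos(q0[1])])
for h in (30,22,16,10,5,0):
    N=np.array([93.1,61])+h*n; q=ik_nose(N); print(h,N.round(1),q.round(3),fk(*q)[2].round(1))
for x in (93,92,91,90,89,88,87): 
    q=ik_nose((x,61)); print(x,q.round(3),fk(*q)[2].round(1))
E
```

```text
5.775 [ 72.1   0.  181.6] [-1.9  0.6  1.2] 29.39547970724472
LS [0.62678944 0.63151204]
LS from cam [0.63053251 0.6359183 ]
hook [ 0.19160228 -0.35138517] [111.9  77.5] [  2.  102.9]
30 [103.4  89.2] [ 0.118 -0.056] [116.6 110.5]
22 [100.7  81.7] [ 0.168 -0.133] [115.5 101.9]
16 [98.6 76. ] [ 0.192 -0.192] [114.6  95.3]
10 [96.5 70.4] [ 0.203 -0.251] [113.6  88.7]
5 [94.8 65.7] [ 0.202 -0.301] [112.8  83.2]
0 [93.1 61. ] [ 0.192 -0.351] [111.9  77.5]
93 [ 0.195 -0.351] [111.8  77.5]
92 [ 0.23  -0.352] [110.8  77.5]
91 [ 0.266 -0.352] [109.9  77.5]
90 [ 0.302 -0.352] [108.8  77.5]
89 [ 0.338 -0.351] [107.8  77.5]
88 [ 0.376 -0.35 ] [106.8  77.5]
87 [ 0.414 -0.349] [105.8  77.6]
```

Emit:
carry_out(xyz=[[0.15,0,0.14],[0.15,0,0.14],[0.12,0,0.18],[0.12,0,0.18],[0.1,0,0.24],[0.1,0,0.24],[0,0,0],[0,0,0]], dr=[[0,0,0],[0,0,0],[0,0,0],[0,0,0],[0,0,0],[0,0,0],[0,0,0],[0,0,0]])

```text
time: 6.78
tool_pos: [578.6, 150.4, 114.1]
tcp_rot: [-3.141, -0.0, 1.464]
contact_force: [-1.5, 1.6, -0.3]
grip_width: 29.6
```

```bash
cat > st.py <<'E'
from h import *
import sys
o=get_obs(); T=mf(o["tool_pos"])[0]; f=o["contact_force"]; F=np.array([f[:2]@XD,f[:2]@YD,f[2]])
print(o["time"],"TCP m",T.round(1),"F m",F.round(1),"w",round(o["grip_width"],1),"rpy",np.degrees(o["tcp_rot"]).round(2))
G=T[[0,2]]-[0,3]; q=ik_rol(G,(.25,-.2)); print("LS",q.round(3),"nose",fk(*q)[1].round(1))
if len(sys.argv)>1:
    k=sys.argv[1]
    c=capture("wrist"); cv2.imwrite(f"pics/w{k}.png",c["image"])
    c=capture("scene"); cv2.imwrite(f"pics/s{k}.png",cv2.resize(c["image"][150:265,230:375],None,fx=5,fy=5,interpolation=cv2.INTER_CUBIC))
E
python3 st.py 5
```

```text
6.775 TCP m [116.6   0.  114.1] F m [ 1.5  1.6 -0.3] w 29.6 rpy [-1.7997e+02 -2.0000e-02  8.3910e+01]
LS [ 0.117 -0.05 ] nose [103.5  89.8]
```

View pics/w5.png

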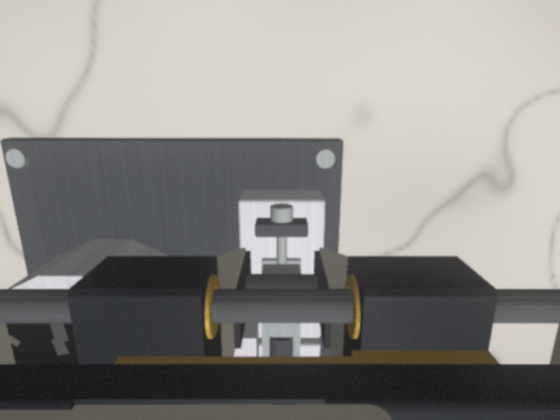

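View pics/s5.png

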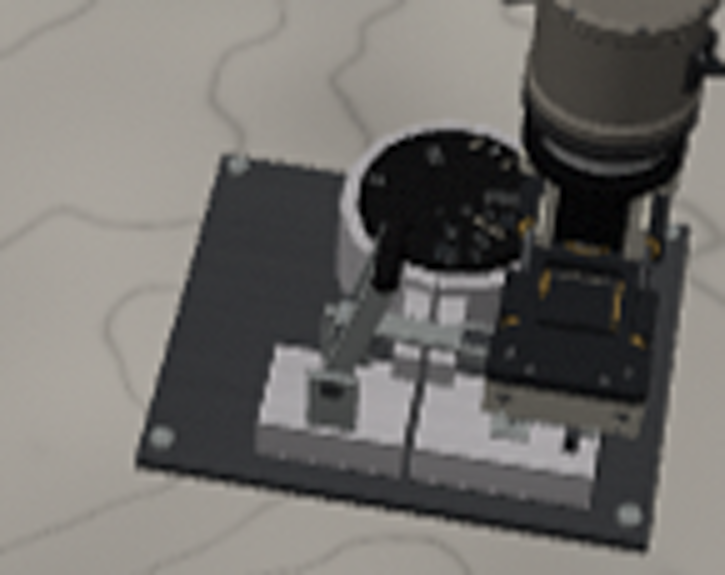

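Emit:
carry_out(xyz=[[-0.02,0,0.12],[-0.02,0,0.12],[-0.01,0,0.08],[0,0,0],[0,0,0]], dr=[[0,0,0],[0,0,0],[0,0,0],[0,0,0],[0,0,0]])

```text
time: 7.5
tool_pos: [578.6, 148.1, 95.6]
tcp_rot: [3.141, -0.002, 1.465]
contact_force: [-1.5, 5.7, 1.0]
grip_width: 29.6
```

```bash
python3 st.py 6
```

```text
7.5 TCP m [114.4  -0.2  95.6] F m [5.5 2.1 1. ] w 29.6 rpy [ 1.7995e+02 -1.0000e-01  8.3910e+01]
LS [ 0.192 -0.216] nose [97.9 73.7]
```

View pics/w6.png

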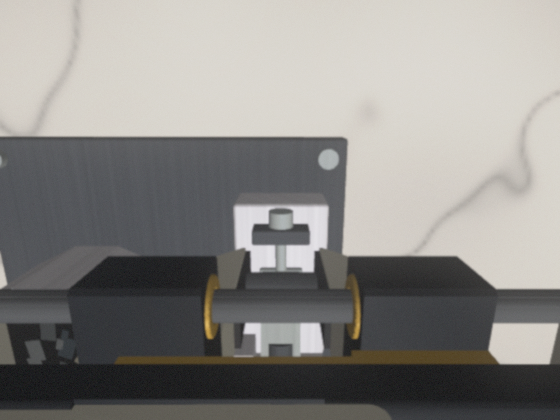

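Emit:
carry_out(xyz=[[-0.01,0,0.05],[-0.01,0,0.05],[0,0,0]], dr=[[0,0,0],[0,0,0],[0,0,0]])

```text
time: 7.98
tool_pos: [578.5, 147.0, 89.5]
tcp_rot: [3.141, -0.002, 1.465]
contact_force: [-1.6, 6.1, 1.2]
grip_width: 29.7
```

```bash
python3 st.py
```

```text
7.975 TCP m [113.2  -0.2  89.5] F m [5.9 2.3 1.2] w 29.7 rpy [ 1.7994e+02 -1.0000e-01  8.3910e+01]
LS [ 0.206 -0.271] nose [95.8 68.5]
```

Emit:
carry_out(xyz=[[-0.01,0,0.05],[0,0,0.03],[0,0,0]], dr=[[0,0,0],[0,0,0],[0,0,0]])

```text
time: 8.35
tool_pos: [578.4, 146.0, 84.6]
tcp_rot: [3.141, -0.001, 1.465]
contact_force: [-1.5, 4.8, 0.5]
grip_width: 29.9
```

```bash
python3 st.py
```

```text
8.35 TCP m [112.2  -0.2  84.6] F m [4.6 2.  0.5] w 29.9 rpy [ 1.7996e+02 -6.0000e-02  8.3920e+01]
LS [ 0.212 -0.315] nose [94.  64.4]
```

Emit:
carry_out(xyz=[[-0.005,0,0.03],[-0.005,0,0.03],[0,0,0]], dr=[[0,0,0],[0,0,0],[0,0,0]])

```text
time: 8.72
tool_pos: [578.3, 145.1, 80.8]
tcp_rot: [3.141, -0.001, 1.465]
contact_force: [-3.0, 5.0, 0.5]
grip_width: 29.6
```

```bash
python3 st.py 7
```

```text
8.725 TCP m [111.3  -0.2  80.8] F m [4.7 3.5 0.5] w 29.6 rpy [ 1.7998e+02 -3.0000e-02  8.3920e+01]
LS [ 0.216 -0.35 ] nose [92.5 61.2]
```

View pics/s7.png

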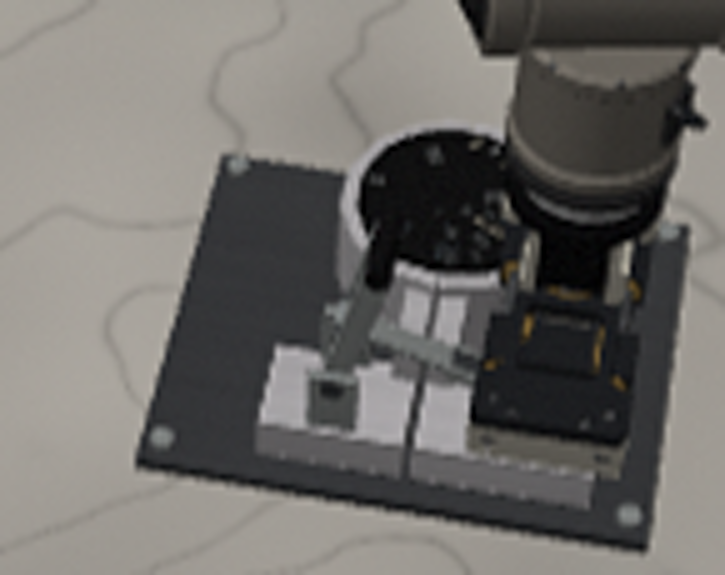

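View pics/w7.png

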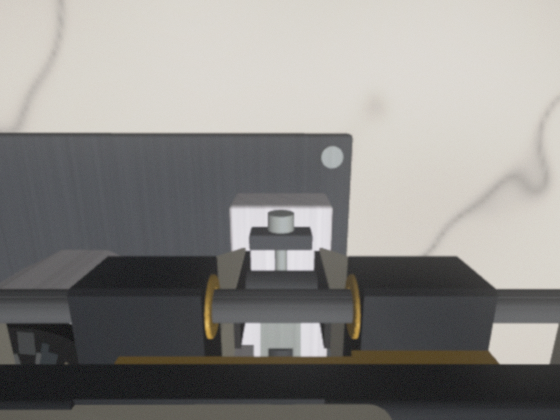

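Emit:
carry_out(xyz=[[-0.02,0,0],[-0.02,0,0],[0,0,0]], dr=[[0,0,0],[0,0,0],[0,0,0]])

```text
time: 9.2
tool_pos: [578.1, 142.9, 80.9]
tcp_rot: [3.141, -0.001, 1.465]
contact_force: [-2.9, 5.3, 0.4]
grip_width: 29.4
```

```bash
python3 st.py
```

```text
9.2 TCP m [109.2  -0.2  80.9] F m [4.9 3.4 0.4] w 29.4 rpy [ 1.7997e+02 -5.0000e-02  8.3920e+01]
LS [ 0.293 -0.349] nose [90.4 61.3]
```

Emit:
carry_out(xyz=[[-0.02,0,0],[-0.02,0,0],[0,0,0]], dr=[[0,0,0],[0,0,0],[0,0,0]])

```text
time: 9.57
tool_pos: [577.9, 141.1, 80.9]
tcp_rot: [3.141, -0.002, 1.465]
contact_force: [-1.8, 9.5, 0.9]
grip_width: 29.7
```

```bash
python3 st.py
```

```text
9.575 TCP m [107.3  -0.2  80.9] F m [9.2 2.8 0.9] w 29.7 rpy [ 1.7996e+02 -1.1000e-01  8.3910e+01]
LS [ 0.359 -0.347] nose [88.6 61.3]
```

Emit:
carry_out(xyz=[[-0.02,0,0],[-0.01,0,0],[0,0,0]], dr=[[0,0,0],[0,0,0],[0,0,0]])

```text
time: 9.95
tool_pos: [577.7, 139.7, 81.0]
tcp_rot: [3.141, -0.002, 1.465]
contact_force: [-1.5, 9.8, 0.5]
grip_width: 29.9
```

```bash
python3 st.py
```

```text
9.95 TCP m [105.9  -0.2  81. ] F m [9.6 2.5 0.5] w 29.9 rpy [ 1.7995e+02 -1.3000e-01  8.3920e+01]
LS [ 0.415 -0.345] nose [87.1 61.3]
```

Emit:
carry_out(xyz=[[-0.02,0,0],[-0.01,0,0],[0,0,0]], dr=[[0,0,0],[0,0,0],[0,0,0]])

```text
time: 10.32
tool_pos: [577.5, 138.4, 81.0]
tcp_rot: [3.141, -0.003, 1.465]
contact_force: [-1.5, 12.7, 0.4]
grip_width: 29.4
```

```bash
python3 st.py 8
```

```text
10.325 TCP m [104.6  -0.2  81. ] F m [12.5  2.8  0.4] w 29.4 rpy [179.94  -0.18  83.91]
LS [ 0.462 -0.343] nose [85.9 61.3]
```

Emit:
carry_out(xyz=[[-0.01,0,0],[-0.01,0,0],[0,0,0]], dr=[[0,0,0],[0,0,0],[0,0,0]])

```text
time: 10.8
tool_pos: [577.5, 138.3, 81.1]
tcp_rot: [3.14, -0.005, 1.465]
contact_force: [-1.2, 16.0, 0.6]
grip_width: 29.4
```

```bash
python3 st.py 9; python3 - <<'E'
import cv2
a=cv2.imread("pics/w9.png")[190:420,0:330]; cv2.imwrite("pics/w9z.png",cv2.resize(a,None,fx=2.4,fy=2.4))
E
```

```text
10.8 TCP m [104.5  -0.2  81.1] F m [15.7  2.9  0.6] w 29.4 rpy [179.92  -0.27  83.92]
LS [ 0.469 -0.342] nose [85.8 61.4]
```

View pics/s9.png

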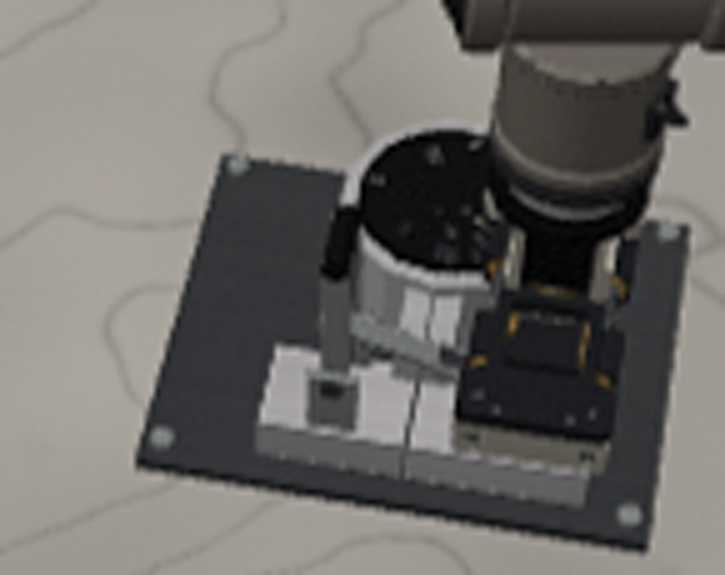

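View pics/w9z.png

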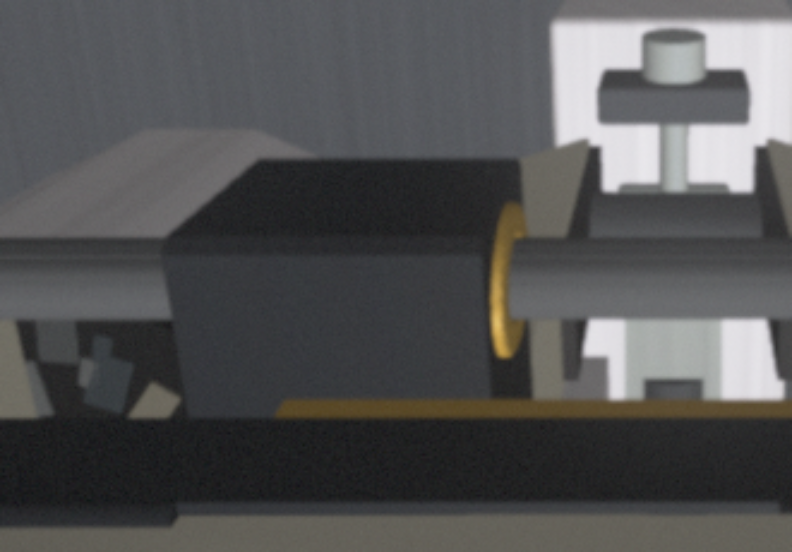

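Emit:
carry_out(xyz=[[0,0,0],[0,0,0],[0,0,0],[0,0,0]], dr=[[0,0,0],[0,0,0],[0,0,0],[0,0,0]], gripper=0.1)

```text
time: 11.4
tool_pos: [577.3, 134.8, 80.7]
tcp_rot: [3.141, 0.0, 1.464]
contact_force: [0.1, 0.3, 0.3]
grip_width: 50.3
```

```bash
python3 st.py 10
```

```text
11.4 TCP m [101.   -0.3  80.7] F m [ 0.3 -0.1  0.3] w 50.3 rpy [1.7999e+02 2.0000e-02 8.3890e+01]
LS [ 0.604 -0.336] nose [82.4 60.9]
```

View pics/w10.png

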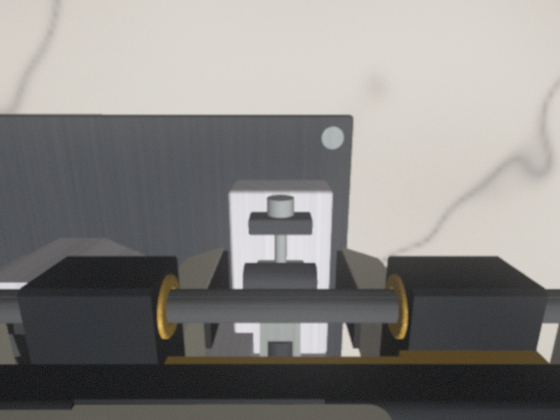

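Emit:
carry_out(xyz=[[0,0,-0.3],[0,0,-0.6],[0,0,-0.8],[-0.6,0,-0.7],[-0.8,0,-0.2],[-0.7,0,0],[-0.25,0,0],[0,0,0]], dr=[[0,0,0],[0,0,0],[0,0,0],[0,0,0],[0,0,0],[0,0,0],[0,0,0],[0,0,0]])

```text
time: 12.5
tool_pos: [562.2, -5.4, 236.6]
tcp_rot: [-3.141, -0.0, 1.463]
contact_force: [0.3, -0.2, 0.5]
grip_width: 50.9
```

```bash
python3 st.py 11;python3 -c "
from h import *
import pickle
pickle.dump(capture('wrist'),open('c11.pkl','wb'))"
```

```text
12.5 TCP m [-4.000e+01 -1.000e-01  2.366e+02] F m [-0.1 -0.3  0.5] w 50.9 rpy [-1.7998e+02 -1.0000e-02  8.3830e+01]
LS [13.077  1.694] nose [-11.2 202.4]h.py:35: RuntimeWarning: The iteration is not making good progress, as measured by the 
 improvement from the last ten iterations.
  def ik_rol(G,g=(.6,.6)): return fsolve(lambda q:fk(*q)[2]-G,g)
```

View pics/w11.png

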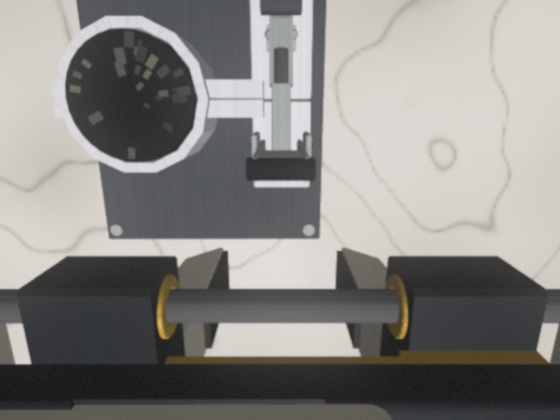

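View pics/s11.png

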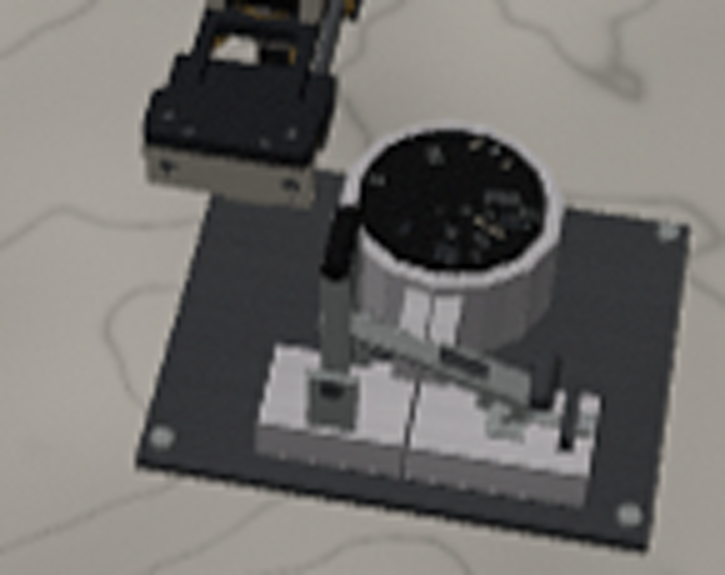

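```bash
python3 - <<'E'
from h import *
import pickle
c=pickle.load(open("c11.pkl","rb")); g=cv2.cvtColor(c["image"],cv2.COLOR_BGR2GRAY)
print(g[150:190,262],g[150:190,300]); print(g[168,240:322])
for z in (158,160): print(mf(onz(c,[[280.5,168.5]],z)).round(1))
E
```

```text
[ 94  98  94  91  91  91  89  91  90  86  74  55  47  48  52  49  52  54
  54  54  53  55  56  57  55  53  56  53  53  55  55  54  92 164 212 220
 220 214 182 126] [ 88  86  87  91  92  93  92  92  91  99  90  67  57  58  58  59  56  59
  60  57  61  64  62  61  62  62  63  60  62  62  60  60  83 140 194 217
 218 216 188 139]
[ 89  90  89  88  86  78  68  58  50  51  55  52  51  51  50  48  57  53
  50  54  53  54  54  54  53  53  53  55  54  55  53  52  59  54  55  57
  57  55  55  53  56  54  58  52  54  55  59  56  54  58  57  57  58  57
  58  57  56  60  57  60  60  58  56  60  64  59  57  62  58  63  62  61
  62  63  64  72  87  95  98  98 111 148]
[[  0.2   0.4 158. ]]
[[  0.5   0.3 160. ]]
```

Emit:
carry_out(xyz=[[0.4,0,0],[0.23,0,0.1],[0,0,0.4],[0,0,0.45],[0,0,0.28],[0,0,0]], dr=[[0,0,0],[0,0,0],[0,0,0],[0,0,0],[0,0,0],[0,0,0]], gripper=0.25)

```text
time: 13.4
tool_pos: [565.3, 33.5, 161.2]
tcp_rot: [-3.138, 0.0, 1.466]
contact_force: [-0.6, -0.9, 0.1]
grip_width: 57.2
```

```bash
python3 st.py 12 2>/dev/null
```

```text
13.4 TCP m [ -1.    0.8 161.2] F m [-1.   0.5  0.1] w 57.2 rpy [-1.798e+02  1.000e-02  8.399e+01]
LS [3.417 1.459] nose [ 19.5 145.5]
```

View pics/w12.png

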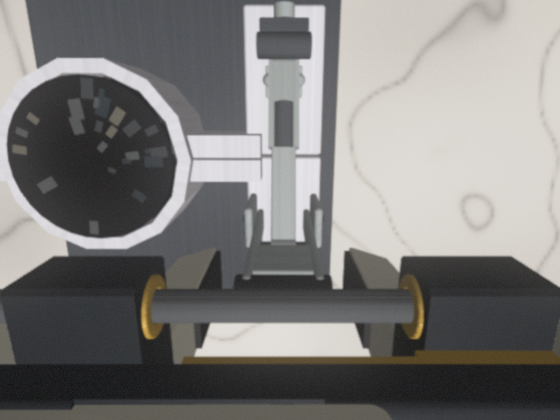

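Emit:
carry_out(xyz=[[0,0,0],[0,0,0],[0,0,0],[0,0,0],[0,0,0]], dr=[[0,0,0],[0,0,0],[0,0,0],[0,0,0],[0,0,0]], gripper=-1)

```text
time: 14.12
tool_pos: [565.5, 32.8, 163.5]
tcp_rot: [-3.141, -0.0, 1.465]
contact_force: [-5.0, 0.5, 6.1]
grip_width: 39.4
```

```bash
python3 st.py 2>/dev/null; python3 - <<'E'
from h import *
T=mf(get_obs()["tool_pos"])[0]
prev=np.array([T[0],T[2]])
th0=91.3
off=prev-np.array([85*np.cos(np.radians(th0)),75+85*np.sin(np.radians(th0))]); print("off",off.round(1))
for th in list(range(100,196,8))+[195.5]:
    p=np.array([85*np.cos(np.radians(th)),75+85*np.sin(np.radians(th))])+off
    d=p-prev; print(th,round(np.radians(th-65),2),p.round(1),"tool x,z",(d[0]/60).round(3),(-d[1]/60).round(3)); prev=p
E
```

```text
14.125 TCP m [ -1.7   0.6 163.5] F m [-0.1  5.1  6.1] w 39.4 rpy [-179.94   -0.     83.92]
LS [3.675 1.528] nose [ 19.8 147.6]
off [0.2 3.5]
100 0.61 [-14.5 162.3] tool x,z -0.214 0.021
108 0.75 [-26.  159.4] tool x,z -0.192 0.048
116 0.89 [-37.  154.9] tool x,z -0.183 0.074
124 1.03 [-47.3 149. ] tool x,z -0.171 0.099
132 1.17 [-56.6 141.7] tool x,z -0.156 0.122
140 1.31 [-64.9 133.2] tool x,z -0.137 0.142
148 1.45 [-71.8 123.6] tool x,z -0.116 0.16
156 1.59 [-77.4 113.1] tool x,z -0.093 0.175
164 1.73 [-81.5 102. ] tool x,z -0.068 0.186
172 1.87 [-83.9  90.4] tool x,z -0.041 0.193
180 2.01 [-84.8  78.5] tool x,z -0.014 0.197
188 2.15 [-83.9  66.7] tool x,z 0.014 0.197
195.5 2.28 [-81.7  55.8] tool x,z 0.038 0.181
```

Emit:
carry_out(xyz=[[-0.21,0,0.02],[-0.19,0,0.05],[-0.185,0,0.075],[-0.17,0,0.1],[0,0,0]], dr=[[0,0,0],[0,0,0],[0,0,0],[0,0,0],[0,0,0]])

```text
time: 14.75
tool_pos: [560.7, -12.6, 148.9]
tcp_rot: [-3.14, -0.0, 1.464]
contact_force: [-5.4, 1.2, 7.2]
grip_width: 39.7
```

```bash
python3 st.py 13 2>/dev/null
```

```text
14.75 TCP m [-47.3   0.6 148.9] F m [0.7 5.5 7.2] w 39.7 rpy [-1.7994e+02 -2.0000e-02  8.3890e+01]
LS [16.375  1.99 ] nose [-22.4 143.9]
```

View pics/w13.png

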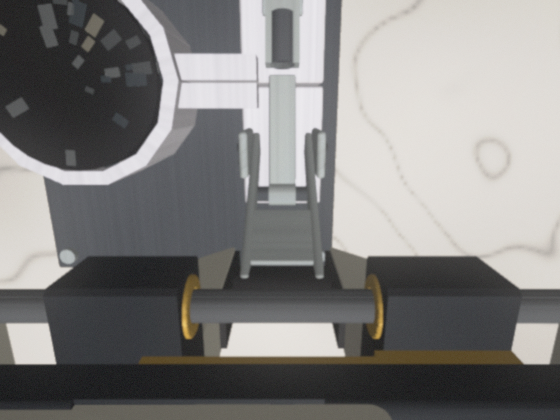

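View pics/s13.png

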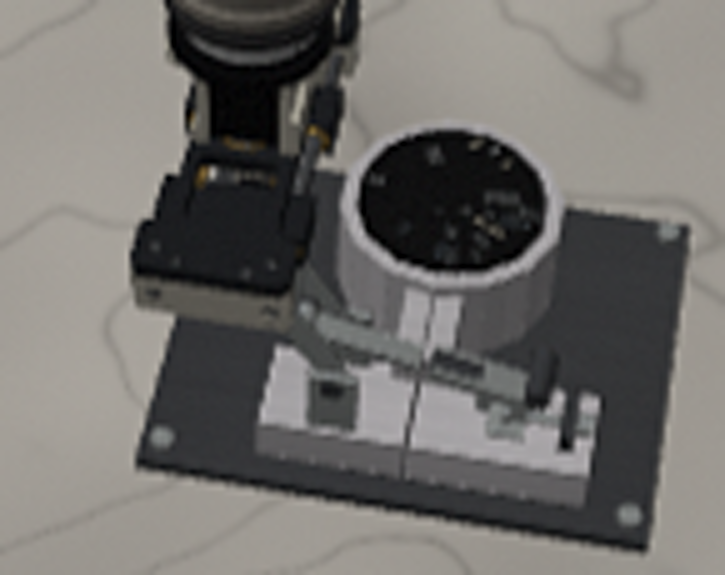

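Emit:
carry_out(xyz=[[-0.156,0,0.122],[-0.137,0,0.142],[-0.116,0,0.16],[-0.093,0,0.175],[0,0,0]], dr=[[0,0,0],[0,0,0],[0,0,0],[0,0,0],[0,0,0]])

```text
time: 15.48
tool_pos: [557.3, -43.8, 112.2]
tcp_rot: [-3.14, 0.002, 1.464]
contact_force: [-5.8, -6.0, 3.3]
grip_width: 39.6
```

```bash
python3 st.py 14 2>/dev/null
```

```text
15.475 TCP m [-78.8   0.6 112.2] F m [-6.5  5.1  3.3] w 39.6 rpy [-1.7989e+02  1.1000e-01  8.3900e+01]
LS [35.673  2.533] nose [-56.3 120.4]
```

View pics/s14.png

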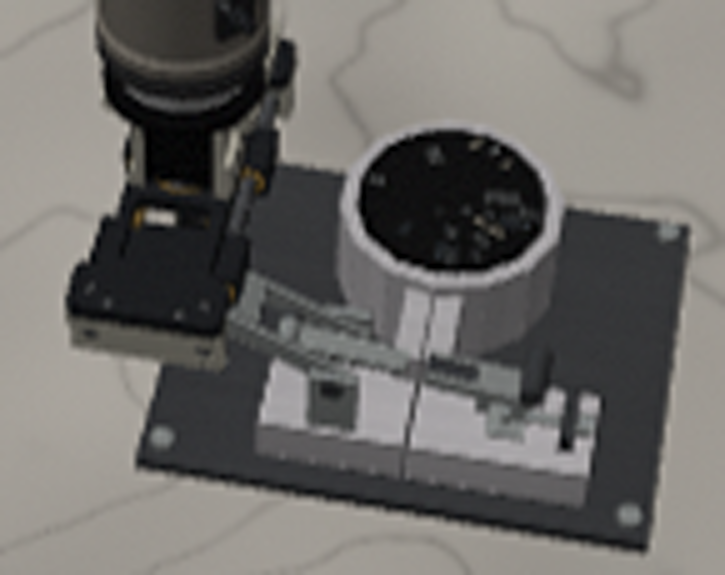

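Emit:
carry_out(xyz=[[-0.08,0,0.186],[-0.045,0,0.193],[-0.014,0,0.197],[0.014,0,0.197],[0.03,0,0.18],[0,0,0],[0,0,0]], dr=[[0,0,0],[0,0,0],[0,0,0],[0,0,0],[0,0,0],[0,0,0],[0,0,0]])

```text
time: 16.45
tool_pos: [556.6, -49.1, 54.1]
tcp_rot: [-3.139, 0.001, 1.465]
contact_force: [-2.8, -5.9, -5.9]
grip_width: 39.4
```

```bash
python3 st.py 15 2>/dev/null
```

```text
16.45 TCP m [-84.    0.7  54.1] F m [-6.2  2.2 -5.9] w 39.4 rpy [-1.7985e+02  8.0000e-02  8.3920e+01]
LS [-0.543 -2.872] nose [-78.3  75.5]
```

View pics/s15.png

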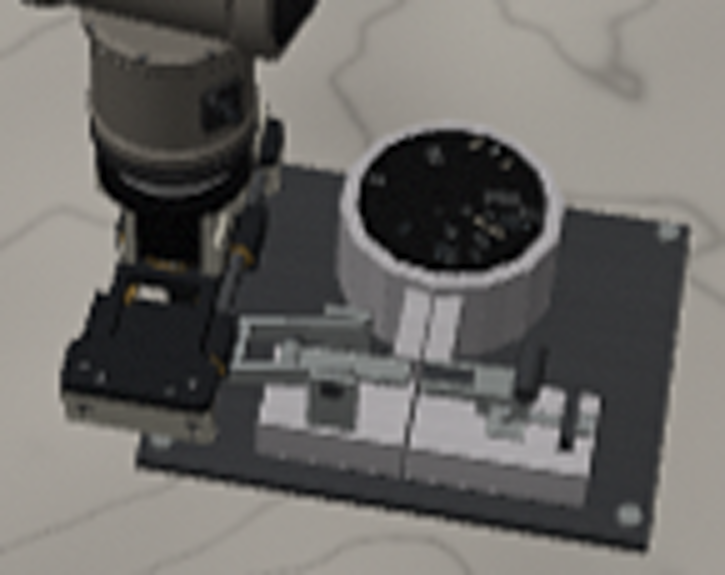

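Emit:
carry_out(xyz=[[0,0,0.03],[0,0,0.03],[0,0,0]], dr=[[0,0,0],[0,0,0],[0,0,0]])

```text
time: 16.92
tool_pos: [556.8, -48.4, 51.2]
tcp_rot: [-3.14, 0.001, 1.465]
contact_force: [-4.7, -3.7, -0.4]
grip_width: 39.7
```

```bash
python3 st.py 2>/dev/null
```

```text
16.925 TCP m [-83.4   0.7  51.2] F m [-4.2  4.3 -0.4] w 39.7 rpy [-1.7988e+02  3.0000e-02  8.3920e+01]
LS [-1.504 -3.075] nose [-72.8  70.9]
```

Emit:
carry_out(xyz=[[0,0,0.03],[0,0,0.03],[0,0,0]], dr=[[0,0,0],[0,0,0],[0,0,0]])

```text
time: 17.3
tool_pos: [557.0, -48.3, 50.4]
tcp_rot: [-3.141, 0.001, 1.465]
contact_force: [-12.5, -1.5, 22.1]
grip_width: 39.8
```

```bash
python3 st.py 16 2>/dev/null
```

```text
17.3 TCP m [-83.2   0.4  50.4] F m [-2.8 12.2 22.1] w 39.8 rpy [-1.7997e+02  4.0000e-02  8.3950e+01]
LS [-0.47  -2.822] nose [-78.7  72. ]
```

View pics/s16.png

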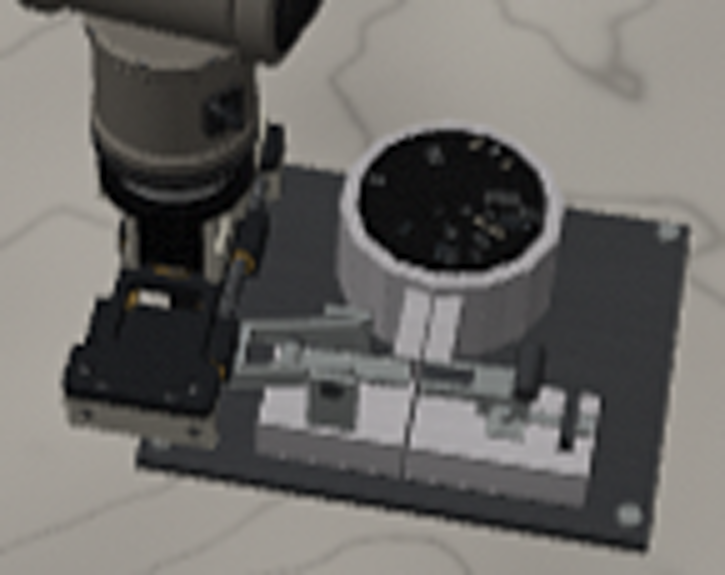

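View pics/w16.png

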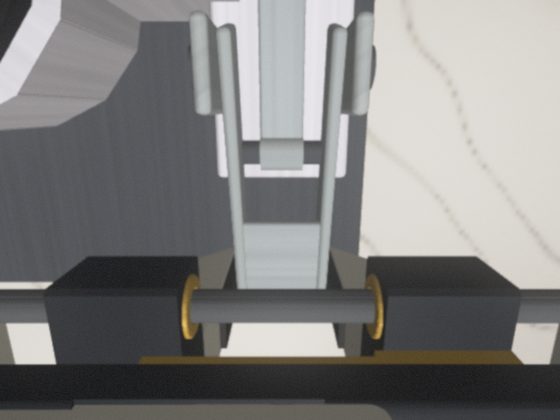

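Emit:
carry_out(xyz=[[0,0,-0.03],[0,0,0],[0,0,0],[0,0,0]], dr=[[0,0,0],[0,0,0],[0,0,0],[0,0,0]], gripper=0.25)

```text
time: 17.9
tool_pos: [557.7, -48.0, 49.4]
tcp_rot: [-3.142, 0.0, 1.465]
contact_force: [-0.7, 0.4, 0.3]
grip_width: 57.5
```

```bash
python3 st.py 17 2>/dev/null
```

```text
17.9 TCP m [-82.8  -0.3  49.4] F m [0.3 0.7 0.3] w 57.5 rpy [-180.      0.     83.92]
LS [-1.488 -3.056] nose [-72.8  69.4]
```

View pics/w17.png

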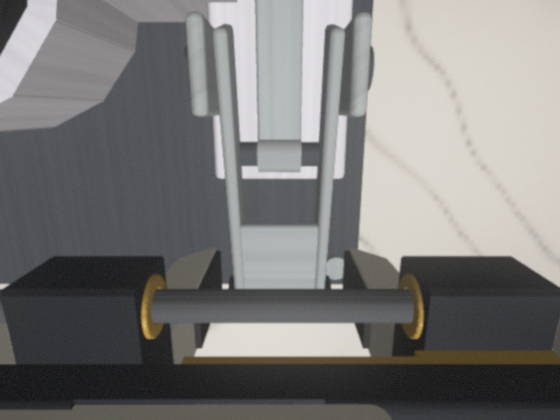

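Emit:
carry_out(xyz=[[0,0,-0.3],[0,0,-0.6],[0,0,-0.7],[0,0,-0.7],[0.5,0,-0.5],[0.5,0,-0.3],[0,0,0],[0,0,0]], dr=[[0,0,0],[0,0,0],[0,0,0],[0,0,0],[0,0,0],[0,0,0],[0,0,0],[0,0,0]])

```text
time: 19.0
tool_pos: [563.6, 11.3, 234.9]
tcp_rot: [-3.14, 0.001, 1.465]
contact_force: [-0.0, 0.2, 0.3]
grip_width: 57.1
```

```bash
python3 st.py 18 2>/dev/null; python3 - <<'E'
from h import *
c=capture("scene"); cv2.imwrite("pics/full18.png",c["image"])
c=capture("wrist"); g=c["image"]; cv2.imwrite("pics/w18z.png",cv2.resize(g[0:260,160:400],None,fx=2.3,fy=2.3,interpolation=cv2.INTER_CUBIC))
import pickle; pickle.dump(c,open("c18.pkl","wb"))
E
```

```text
19.0 TCP m [-2.330e+01  2.000e-01  2.349e+02] F m [0.2 0.1 0.3] w 57.1 rpy [-1.7993e+02  3.0000e-02  8.3940e+01]
LS [12.973  1.594] nose [  1.6 202.9]
```

View pics/w18z.png

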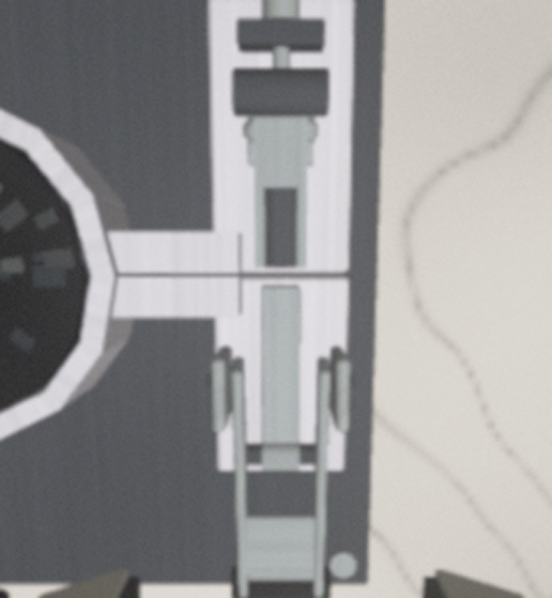

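View pics/s18.png

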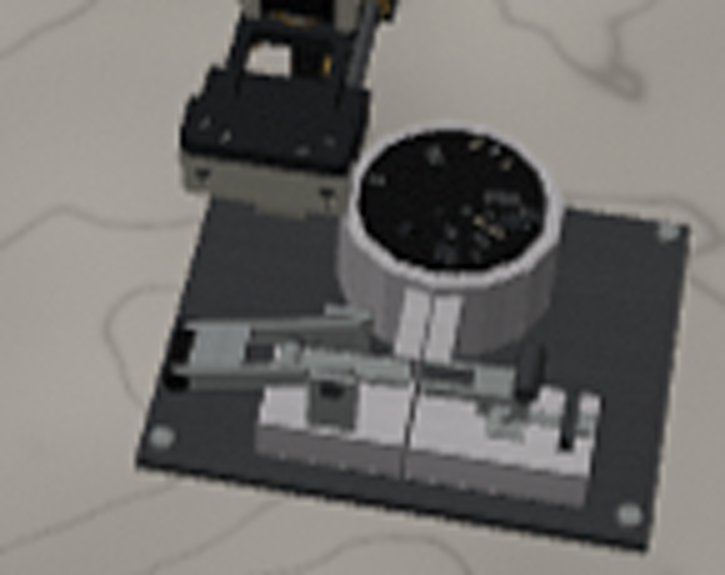

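View pics/full18.png

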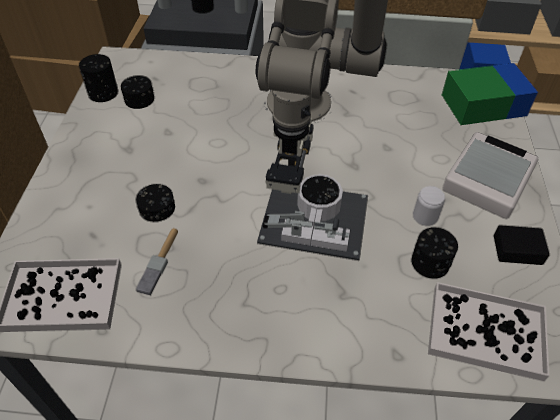

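```bash
python3 -c "
from plant import *
print(close_job())"
```

```text
the job is handed in; nothing more can be done
None
```

The draw latch is closed and the sliding half is pulled shut. I handed the job in at about 19 s with the gripper well clear of everything.

- **Hooking:** In the wrist pictures the keeper bar sat about 3.5 mm outward of its mid setting, with the sliding half about 3.7 mm open. I lowered the claw over the bar with no upward contact force. I then drew it back until the force levelled off at about 16 N, roughly 11 N above drag, with the seam closed. The lever was still up at about 0.47.
- **Lever:** I pinched the lever bar and swung it over centre until it met the stop, where the upward force on the tool rose to about 22 N. I then opened the gripper and backed off.
- **Last checks:** The seam shows as a thin closed line, the strap is level and hooked on the keeper, and the lever lies low. The tool force reads about zero, and the loose cores, tin and brush appear where they were.
- **What disagreed:** At the stop the tool height put the bar about 3 to 5 mm lower than the stated 53 mm. I took that as slip in the grip plus calibration error, since the stop was plainly felt. I did not measure the final lever angle from a picture.

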